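Count along the desk sorter and file the note block in the third gap

ROBOT

A 7-joint arm with a two-finger parallel gripper is mounted at the origin on the work surface. World frame = base frame: x ahead of the robot, y to its left, z up, the work surface at z = 0. Lengths are in m, angles in rad, forces in N, time in s.
With the tool pointing down it reaches from about 0.4 to 0.85 m from the base axis. Payload 4.5 kg.
Tool frame: the origin (TCP) lies midway between the tips of the shut fingers; the grasp point (between the pads) lies 19 mm behind it; y points along the fingers, z is the direction in which the jaws open and shut, and the axes are right-handed (so a half turn about y gives the same grasp; the last joint's range is limited). The gripper opens to 88 mm and grips with 3 to 60 N. Pads are 18 mm wide; open, the fingers measure 123 mm over their backs; the gripper's body (75 mm by 187 mm) begins 45 mm behind the grasp point.
Start: joints at [-1.106, 0.689, -0.195, 1.565, 0.157, 0.902, -0.215], TCP at [0.261, 0.568, 0.239] pointing down, gripper open.
Joint ranges: [-3.01, 3.01], [-0.46, 2.08], [-1.47, 1.51], [0.13, 2.56], [-1, 4.14], [0.04, 2.09], [-2.66, 2.66]. Speed limits (rad/s): [2.57, 2.57, 3.14, 3.14, 3.14, 3.14, 3.14].

INTERFACE

Orientations are given as a unit quaternion [x, y, z, w].
In Python, from station import arm gives the robot as it stands. The module is installed in compiled form; this text tells all that it offers. Calls block until the motion is done:
- arm.move_pose(position, orientation): joint-space move of the TCP to a pose.
- arm.move_straight(position, frame=None, feed=0.15): straight line of the TCP; frame=None keeps the orientation; feed is the mean speed in m/s.
- arm.set_joints(angles): joint-space move.
- arm.command_gripper(opening): finger opening in m; the grip force is fixed at half the most; returns when the fingers have stopped.
- arm.pause(seconds).
- arm.solve_ik(position, orientation): joint angles nearest the present ones, or None.
- arm.read_camera(name): name is "scene" or "top" or "wrist"; returns a dict with "image" (400x640x3 uint8, red, green, blue), "fov_y" (degrees; the focal length in pixels is half the picture's height over the tangent of half this angle, whatever the lens; pixels are square), "cx", "cy" (the principal point, pixels), "extrinsics" (4x4, takes a point from camera to world coordinates); the wrist camera has in their place "hand_eye" (4x4, takes a point from camera to tool coordinates, whose origin is the TCP and whose axes are the tool frame's). Camera axes: x right, y up, looking along -z (the intrinsics and any distortion apply to the point x, -y, -z); pixel columns grow to the right and rows downward; lengths in m; the calibration is good to about 2 mm. A picture is of the moment at which its call begins: read the wrist's pose just before it. There is no depth.
A pose or a line that the arm cannot do raises arm.PlanningError and nothing moves.
- arm.close_job(): hands the job in, once; it reports no verdict.
Readings, each from a call of its own:
- arm.get_time(): time.
- arm.get_joints(): joint angles.
- arm.get_joint_velocities(): joint speeds.
- arm.get_joint_torque(): joint torques, N m.
- arm.get_tcp_pos(): TCP position.
- arm.get_tcp_rot(): TCP orientation.
- arm.get_ft_force(): force on the tool from outside, world axes, zero at the start.
- arm.get_ft_torque(): the same for the moment, N m.
- arm.get_finger_gap(): finger opening in m.
Only numpy, scipy, OpenCV 4.12 (cv2) and the standard library are available. Lean on these libraries where they do the work, as an engineer would, in place of code of your own. Each camera call takes 0.05 s, during which the arm holds its last target. There are 200 camera calls.

TASK

Starting at the red end of the desk sorter, run a fingertip along the rail behind it and flick the first three orange tabs in turn to count off the gaps, leaving the tabs beyond the third alone. Then, only pushing and never lifting or tipping it, slide the yellow note block along the front ledge and push it into that third gap, straight and fully home against the back board. Leave the two boxes already filed, the mug and the stapler where they are, and finish clear of everything.

Things in the scene. Friction and masses are not known exactly. Their poses are not given: they have to be found in the camera images.
- rack: Fixed low grey sorter: a ledge at the front, six gaps side by side behind it, a back board, a rail with six orange tabs behind that. Origin: on the desk, under the middle of the row. x points from the open front (robot side) to the back, y along the row to the left, z up. Floor 6 mm thick (top at z 6), y -182 to 182, x -64 to 82. All offsets below are in this frame, in mm.
- gaps (a point): Middle of the row of gaps on the floor, at x 33, y 0, z 6 of the sorter. Seven black dividers 4 thick at y 180, 120, 60, 0, -60, -120, -180, x 8 to 58, top at z 40, front edges rounded. The gaps are 56 wide, 50 deep, centred at y 150, 90, 30, -30, -90, -150. The back board's inner face is at x 58, its top at z 40.
- ledge (a point): Middle of the front ledge's floor, at x -25, y 0, z 6 of the sorter. The ledge reaches from x -58 to x 8, is open at both ends, and has a front kerb from x -64 to -58, top at z 16.
- rail (a point): Middle of the tab rail's axis, at x 71, y 0, z 42 of the sorter; the rail runs along y, with one orange tab standing on it behind each gap.
- red_end: Fixed red end panel, 56 x 14 x 38 high, outside the last divider at one end of the sorter: gaps and tabs are counted from this end. Origin: centre of its underside, at x 34, y +190 or -190 mm in the sorter's frame (either end, it varies).
- white_end: Fixed white end panel of the same size, at the other end of the sorter; origin likewise.
- tab_a (a joint): The first tab from the sorter's +y (left) end, whichever end is red: behind the gap at y 150 mm, an orange springy tab pivoting on the rail, 20 wide (x 61 to 81), 4 thick, its tip at z 68 mm. 0 = upright; leans along the row, positive towards +y, up to 1.45 rad either way; springs back upright when let go, needs under 4 N. Flicked means clearly pushed over (0.3 rad or more).
- tab_b (a joint): The second tab from the sorter's +y (left) end, whichever end is red: behind the gap at y 90 mm, an orange springy tab pivoting on the rail, 20 wide (x 61 to 81), 4 thick, its tip at z 68 mm. 0 = upright; leans along the row, positive towards +y, up to 1.45 rad either way; springs back upright when let go, needs under 4 N. Flicked means clearly pushed over (0.3 rad or more).
- tab_c (a joint): The third tab from the sorter's +y (left) end, whichever end is red: behind the gap at y 30 mm, an orange springy tab pivoting on the rail, 20 wide (x 61 to 81), 4 thick, its tip at z 68 mm. 0 = upright; leans along the row, positive towards +y, up to 1.45 rad either way; springs back upright when let go, needs under 4 N. Flicked means clearly pushed over (0.3 rad or more).
- tab_d (a joint): The fourth tab from the sorter's +y (left) end, whichever end is red: behind the gap at y -30 mm, an orange springy tab pivoting on the rail, 20 wide (x 61 to 81), 4 thick, its tip at z 68 mm. 0 = upright; leans along the row, positive towards +y, up to 1.45 rad either way; springs back upright when let go, needs under 4 N. Flicked means clearly pushed over (0.3 rad or more).
- tab_e (a joint): The fifth tab from the sorter's +y (left) end, whichever end is red: behind the gap at y -90 mm, an orange springy tab pivoting on the rail, 20 wide (x 61 to 81), 4 thick, its tip at z 68 mm. 0 = upright; leans along the row, positive towards +y, up to 1.45 rad either way; springs back upright when let go, needs under 4 N. Flicked means clearly pushed over (0.3 rad or more).
- tab_f (a joint): The sixth tab from the sorter's +y (left) end, whichever end is red: behind the gap at y -150 mm, an orange springy tab pivoting on the rail, 20 wide (x 61 to 81), 4 thick, its tip at z 68 mm. 0 = upright; leans along the row, positive towards +y, up to 1.45 rad either way; springs back upright when let go, needs under 4 N. Flicked means clearly pushed over (0.3 rad or more).
- block_center (a point): Centre of the loose yellow note block, 60 (its x) by 46 (its y) by 38 high, 0.06 to 0.13 kg. Starts on the ledge, lengthwise into the gaps (its x nearly along the sorter's x), centre at x about -25, z 25, y from -115 to 115. Home in a gap: centre at x 28, sticking out 10 past the dividers. Slides easily; turns a little if pushed off-centre, limited by kerb and dividers.
- blue_box_center (a point): Centre of a loose blue card box 48 x 48 x 32 high, already filed in one of the outermost gaps. Leave it.
- green_box_center (a point): Centre of a loose green card box 48 x 48 x 32 high, already filed in the other outermost gap. Leave it.
- mug: Loose white mug, 76 across, 90 high, with a handle, on the desk beyond one end of the sorter; origin at the centre of its underside. Leave it.
- stapler: Loose black desk stapler, 128 x 36 x 51 high, on the desk beyond the other end of the sorter; origin at the centre of its underside. Leave it.
Mind the look-alikes: they are no part of the job. Of the things like the part that bears block_center, leave any that is pink; of the rest the smaller one is meant.

How it is judged:
By the outcome, as a careful person would: the job done as asked, in the order asked, and still so for the second after the job is handed in, with the robot touching nothing.
It also fails if it takes over 61 s, if anything falls off the work surface, if the arm or the gripper's body presses on something with over 40 N, if the wrist force passes 120 N, or if a joint passes its speed limit or range.

## Working session

There is one attempt and no reset: what is moved stays moved. The work goes in short steps, each a Python script; the robot and the scene stay as the last script left them, time stands still between calls to the robot, and variables do not carry over. Pictures are saved under pics/ and viewed, on a budget of 10 in all, crops included, one or two more only if the job needs it, and the job is handed in when it is done.

```bash
mkdir -p pics
python3 - <<'E'
from station import arm
import cv2,numpy as np,json
print(arm.get_time(),arm.get_tcp_pos(),arm.get_tcp_rot(),arm.get_finger_gap())
for n in("top","scene"):
    c=arm.read_camera(n); cv2.imwrite(f"pics/{n}0.png",c["image"][:,:,::-1])
    print(n,{k:(np.round(v,4).tolist() if k!="image" else 0) for k,v in c.items()})
    np.savez(f"{n}.npz",**c)
E
```

```text
0.0 [0.26076215 0.56731188 0.23793319] [ 0.69140678 -0.15118278  0.15099325 -0.69014597] 0.08805309665391532
top {'image': 0, 'fov_y': 50.215, 'cx': 318.0286, 'cy': 199.4066, 'extrinsics': [[0.0256, 0.9683, -0.2483, 0.2905], [-0.9997, 0.0245, -0.0074, 0.0077], [-0.001, 0.2484, 0.9686, 1.0924], [0.0, 0.0, 0.0, 1.0]]}
scene {'image': 0, 'fov_y': 54.0517, 'cx': 318.5323, 'cy': 199.5771, 'extrinsics': [[-0.8774, -0.3386, 0.3398, 0.876], [0.4795, -0.6416, 0.5987, 0.6311], [0.0153, 0.6882, 0.7253, 0.8031], [0.0, 0.0, 0.0, 1.0]]}
```

View pics/top0.png

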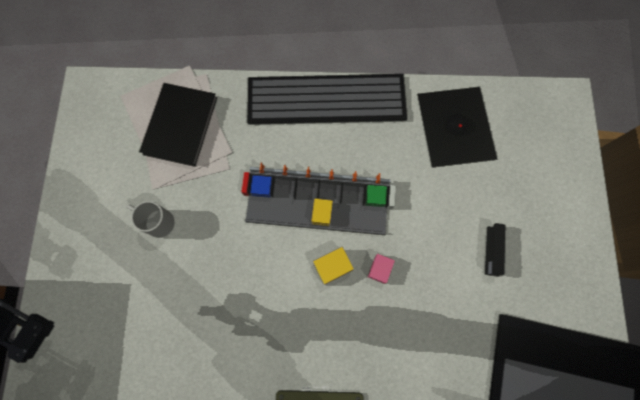

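View pics/scene0.png

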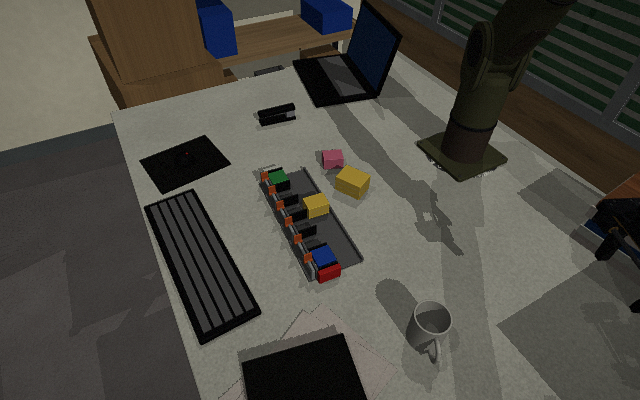

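The top view shows the red end at (245,184), which is the +y end, so tabs a, b, c count off and the target gap is y=+30. There are three candidate blocks: small yellow on the ledge (321,211), larger yellow off the sorter (333,265), and pink (381,268). The ledge one fits, being the smaller non-pink one and sitting on the ledge. I'll confirm it in an enlarged crop.

Run:
```python
import cv2
i=cv2.imread("pics/top0.png")[155:290,236:404]
cv2.imwrite("pics/crop1.png",cv2.resize(i,None,fx=4.4,fy=4.4,interpolation=cv2.INTER_CUBIC))
```

```text
(no output)
```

View pics/crop1.png

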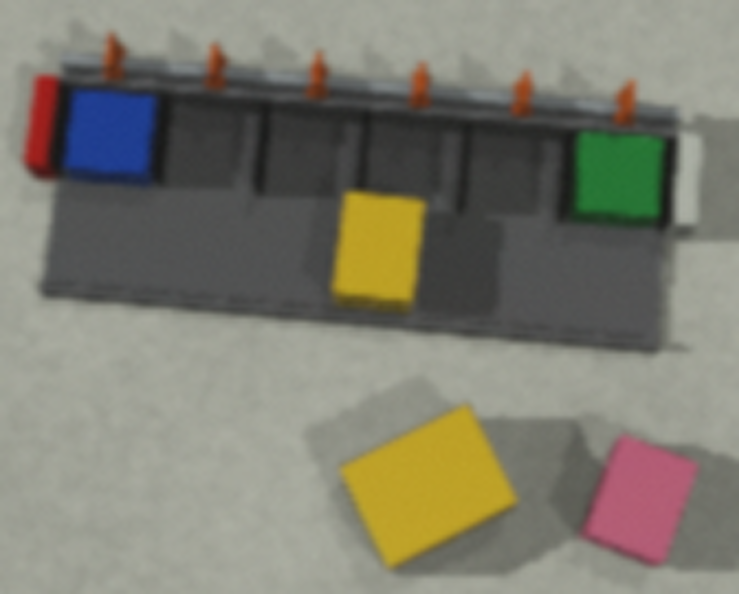

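The crop confirms the target: the small yellow block on the ledge at (378,248), clearly smaller than the yellow slab at (430,487), with pink at (640,500) excluded. Next I'll fit the sorter pose.

```bash
cat > h.py <<'E'
import numpy as np,cv2
from scipy.optimize import least_squares
from scipy.spatial.transform import Rotation as R
def proj(P,E,c):
    f=200/np.tan(np.radians(float(c["fov_y"]))/2)
    p=(np.atleast_2d(P)-E[:3,3])@E[:3,:3]
    return np.c_[float(c["cx"])+f*p[:,0]/-p[:,2],float(c["cy"])+f*p[:,1]/p[:,2]]
def r2w(P,q):
    P=np.atleast_2d(P)/1000.; c,s=np.cos(q[2]),np.sin(q[2])
    return np.c_[q[0]+c*P[:,0]-s*P[:,1],q[1]+s*P[:,0]+c*P[:,1],P[:,2]]
def w2r(P,q):
    P=np.atleast_2d(P)-np.r_[q[0],q[1],0]; c,s=np.cos(q[2]),np.sin(q[2])
    return 1000*np.c_[c*P[:,0]+s*P[:,1],-s*P[:,0]+c*P[:,1],P[:,2]]
def unproj(uv,z,E,c):
    f=200/np.tan(np.radians(float(c["fov_y"]))/2)
    d=E[:3,:3]@np.r_[(uv[0]-float(c["cx"]))/f,-(uv[1]-float(c["cy"]))/f,-1]
    return E[:3,3]+d*(z-E[2,3])/d[2]
E
python3 - <<'E'
from h import *
c=np.load("top.npz");E=c["extrinsics"]
cr=lambda p:np.array(p)/4.4+[236,155]-.5+.5/4.4
M=[(-64,182,0),(-64,-182,0)]+[(81,y,68) for y in(150,90,30,-30,-90,-150)]
U=cr([(42,297),(660,350),(113,36),(217,44),(320,53),(422,63),(526,72),(629,82)])
s=least_squares(lambda q:(proj(r2w(M,q),E,c)-U).ravel(),[.55,0,0])
print(s.x,np.round(s.fun.reshape(-1,2),2).tolist())
q=s.x;np.save("q.npy",q)
for p in[(344,191),(425,200),(412,300),(333,292)]: print(w2r(unproj(cr(p),.044,E,c),q))
for n,p in dict(blue=(110,134),green=(620,176)).items(): print(n,w2r(unproj(cr(p),.038,E,c),q))
E
```

```text
[ 0.55527561  0.01799979 -0.06417663] [[0.22, 0.58], [-0.63, 0.9], [-0.3, -0.21], [-0.4, -0.02], [-0.22, -0.06], [0.26, -0.31], [0.34, -0.34], [0.72, -0.59]]
[[ 6.75819788  8.99379457 44.        ]]
[[  5.59452937 -37.97747662  44.        ]]
[[-53.52367451 -35.39475176  44.        ]]
[[-52.92578811   9.75890568  44.        ]]
blue [[ 30.36843165 148.66349037  38.        ]]
green [[  31.61353898 -149.75011075   38.        ]]
```

```bash
cat >> h.py <<'E'
try: q=np.load("q.npy")
except Exception: q=None
def quat(jaw,sign):
    a=q[2]+(0 if jaw=="x" else np.pi/2)
    z=sign*np.array([np.cos(a),np.sin(a),0]);y=np.array([0,0,-1.])
    return R.from_matrix(np.c_[np.cross(y,z),y,z]).as_quat()
def W(x,y,z): return r2w((x,y,z),q)[0]
E
python3 - <<'E'
from h import *
from station import arm
print(np.round(R.from_quat(arm.get_tcp_rot()).as_matrix(),2).tolist())
for j in"xy":
  for s in(1,-1):
    for p in[(71,185,150),(71,185,58),(71,0,58),(-25,-60,16),(-70,30,21),(-11,30,21)]:
      r=arm.solve_ik(W(*p),quat(j,s)); print(j,s,p,None if r is None else np.round(r,2))
c=arm.read_camera("wrist");print(c["fov_y"],c["cx"],c["cy"],np.round(c["hand_eye"],3).tolist())
E
```

```text
[[0.91, -0.0, 0.42], [-0.42, -0.0, 0.91], [0.0, -1.0, -0.0]]
x 1 (71, 185, 150) [-0.38  0.85  0.02  1.51 -0.03  0.79 -0.41]
x 1 (71, 185, 58) [-0.36  0.97 -0.02  1.55  0.03  0.62 -0.46]
x 1 (71, 0, 58) [-0.08  0.93 -0.02  1.69  0.03  0.52 -0.19]
x 1 (-25, -60, 16) [ 0.02  0.94 -0.05  1.99  0.17  0.21 -0.25]
x 1 (-70, 30, 21) [-0.19  0.92 -0.01  2.11  0.09  0.12 -0.35]
x 1 (-11, 30, 21) [-0.16  0.94 -0.02  1.93  0.05  0.27 -0.29]
x -1 (71, 185, 150) [ 0.    0.95 -0.76  1.48  0.73  1.01  2.13]
x -1 (71, 185, 58) [-0.02  1.07 -0.71  1.53  0.84  0.88  2.04]
x -1 (71, 0, 58) [ 0.3   1.04 -0.75  1.66  0.92  0.83  2.21]
x -1 (-25, -60, 16) [ 0.38  1.03 -0.68  1.97  1.19  0.62  1.95]
x -1 (-70, 30, 21) [ 0.07  0.95 -0.46  2.09  1.19  0.4   1.71]
x -1 (-11, 30, 21) [ 0.18  1.01 -0.61  1.91  1.06  0.59  1.92]
y 1 (71, 185, 150) [-0.2   0.86 -0.34  1.5   0.35  0.84  0.85]
y 1 (71, 185, 58) [-0.21  0.99 -0.31  1.54  0.41  0.68  0.79]
y 1 (71, 0, 58) [ 0.1   0.95 -0.36  1.67  0.52  0.61  0.95]
y 1 (-25, -60, 16) [ 0.26  0.97 -0.45  1.98  1.02  0.44  0.52]
y 1 (-70, 30, 21) [-0.1   0.92 -0.17  2.1   0.81  0.19  0.5 ]
y 1 (-11, 30, 21) [-0.    0.95 -0.29  1.92  0.7   0.37  0.67]
y -1 (71, 185, 150) [-0.61  0.9   0.49  1.52 -0.51  0.84 -1.57]
y -1 (71, 185, 58) [-0.58  1.02  0.41  1.56 -0.57  0.68 -1.53]
y -1 (71, 0, 58) [-0.28  0.97  0.35  1.7  -0.55  0.57 -1.24]
y -1 (-25, -60, 16) [-0.09  0.95  0.13  2.   -0.51  0.23 -1.15]
y -1 (-70, 30, 21) [-0.26  0.92  0.09  2.11 -0.58  0.13 -1.26]
y -1 (-11, 30, 21) [-0.3   0.96  0.21  1.94 -0.61  0.31 -1.22]
58.44819973211712 314.3190138912672 198.49166297485272 [[-0.001, -0.948, -0.317, -0.083], [0.0, 0.317, -0.948, -0.147], [1.0, -0.001, -0.0, 0.001], [0.0, 0.0, 0.0, 1.0]]
```

Run:
```python
from h import *
from station import arm
arm.command_gripper(0)
Q=quat("x",1)
arm.move_pose(W(71,182,200),Q)
arm.move_straight(W(20,110,190),Q,feed=.2)
p,r=arm.get_tcp_pos(),arm.get_tcp_rot()
c=arm.read_camera("wrist")
T=np.eye(4);T[:3,:3]=R.from_quat(r).as_matrix();T[:3,3]=p
E=T@np.array(c["hand_eye"]); np.savez("w1.npz",E=E,**c)
i=cv2.resize(c["image"][:,:,::-1],(800,500),interpolation=cv2.INTER_CUBIC)
M=[(81,y,68) for y in(150,90,30,-30)]+[(8,y,40) for y in(180,120,60,0,-60)]+[(58,180,40),(58,0,40)]
u=proj(r2w(M,q),E,c);print(np.round(u*1.25,0).tolist())
cv2.imwrite("pics/w1.png",i);print(arm.get_time(),p)
```

```text
[[492.0, 179.0], [485.0, 271.0], [479.0, 353.0], [474.0, 424.0], [372.0, 125.0], [374.0, 215.0], [374.0, 296.0], [375.0, 367.0], [376.0, 431.0], [450.0, 125.0], [440.0, 367.0]]
4.0167 [0.58313378 0.12836545 0.19046473]
```

View pics/w1.png

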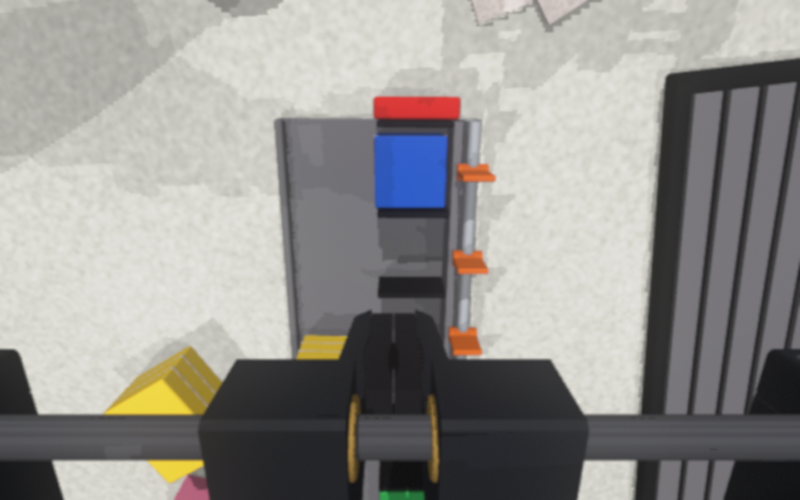

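The wrist view matches the prediction within about 3 px: tab tips at (494,180), (487,272), (481,354), with the sorter about 1.5 mm further in x. I'll correct that and sweep.

Run:
```python
from h import *
from station import arm
q[0]+=.0013; np.save("q.npy",q)
Q=quat("x",1)
arm.move_straight(W(71,180,150),Q,feed=.2)
arm.move_straight(W(71,180,57),Q,feed=.15)
f=lambda:print(np.round(w2r(arm.get_tcp_pos(),q),1),np.round(arm.get_ft_force(),2))
f()
for y in(148,115,88,55,26):
    arm.move_straight(W(71,y,57),Q,feed=.12);f()
    if y in(148,88,26): cv2.imwrite(f"pics/flick{y}.png",arm.read_camera("scene")["image"][120:320,220:400,::-1])
arm.move_straight(W(71,4,57),Q,feed=.12);f()
arm.move_straight(W(71,4,130),Q,feed=.2)
print(arm.get_time())
a=[cv2.resize(cv2.imread(f"pics/flick{y}.png"),None,fx=1.45,fy=2,interpolation=cv2.INTER_CUBIC) for y in(148,88,26)]
cv2.imwrite("pics/flick.png",np.hstack(a))
```

```text
[[ 71.8 179.9  58.1]] [0.88 0.93 0.31]
[[ 71.8 147.2  57.9]] [-0.    1.01  1.33]
[[ 70.9 114.4  56.9]] [-0.6  -0.11  0.55]
[[71.2 87.8 57.2]] [ 0.36 -0.23  0.56]
[[71.  54.7 56.9]] [0.18 0.75 0.4 ]
[[71.2 25.9 57.1]] [-0.44  0.62  1.22]
[[71.2  2.4 57.2]] [-0.15 -2.32  3.73]
8.45
```

View pics/flick.png

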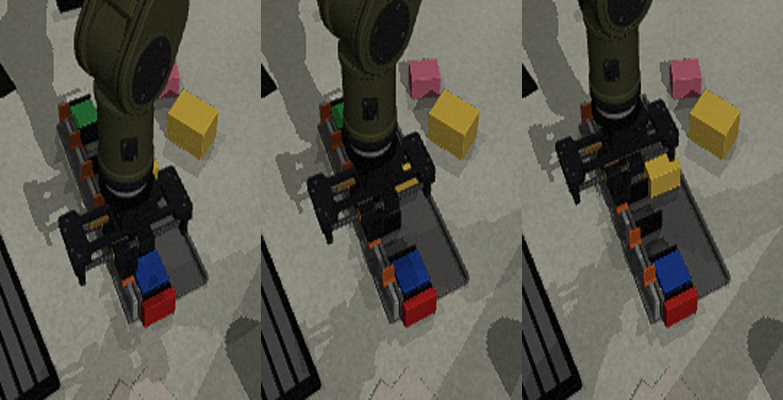

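```bash
cat >> h.py <<'E'
def snap(arm,name,M,s=1.25):
    p,r=arm.get_tcp_pos(),arm.get_tcp_rot()
    c=arm.read_camera("wrist")
    T=np.eye(4);T[:3,:3]=R.from_quat(r).as_matrix();T[:3,3]=p
    E=T@np.array(c["hand_eye"]); np.savez(name+".npz",E=E,**c)
    cv2.imwrite(f"pics/{name}.png",cv2.resize(c["image"][:,:,::-1],None,fx=s,fy=s,interpolation=cv2.INTER_CUBIC))
    print(name,np.round(s*proj(r2w(M,q),E,c)).tolist())
E
python3 - <<'E'
from h import *
from station import arm
Q=quat("x",1)
arm.move_straight(W(-25,-59,110),Q,feed=.25)
arm.command_gripper(.012);print(arm.get_finger_gap())
f=lambda:print(np.round(w2r(arm.get_tcp_pos(),q),1),np.round(arm.get_ft_force(),2))
arm.move_straight(W(-25,-59,17),Q,feed=.12);f()
for y in(-40,-15,-4):
    arm.move_straight(W(-25,y,17),Q,feed=.04);f()
snap(arm,"w2",[(8,60,40),(8,0,40),(-2,30,44),(-55,53,44),(5,53,44),(-58,60,16)])
print(arm.get_time())
E
```

```text
0.012244463227967088
[[-24.6 -59.   17.5]] [-0.17 -0.21 -0.2 ]
[[-25.1 -39.7  17. ]] [-0.76  0.24 -0.03]
[[-25. -15.  17.]] [ 0.16  0.19 -0.32]
[[-25.   -3.5  17. ]] [ 0.5  -0.48  0.07]
w2 [[511.0, 176.0], [495.0, 363.0], [472.0, 281.0], [283.0, 203.0], [502.0, 203.0], [292.0, 163.0]]
12.2417
```

View pics/w2.png

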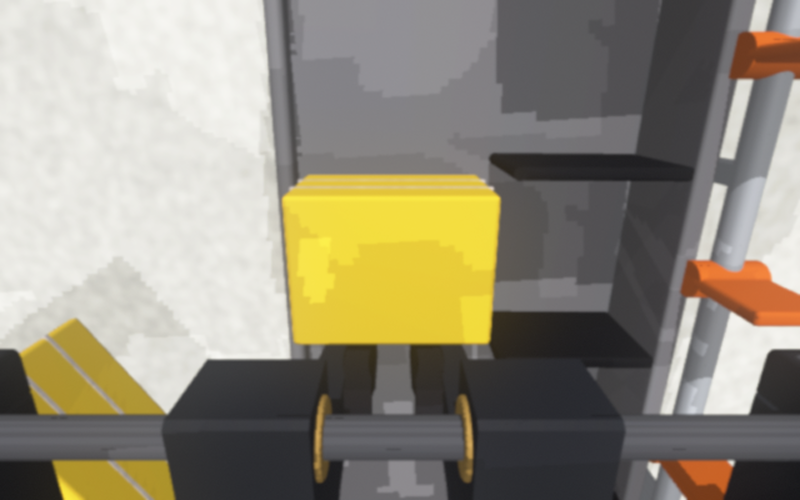

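The block's top edge (285,197)–(500,196) is square. It sits about midway between the dividers at y=60 (row 178) and y=0 (row 363), so its centre is at y≈30. Next I'll get behind it and push it in.

Run:
```python
from h import *
from station import arm
f=lambda:print(np.round(w2r(arm.get_tcp_pos(),q),1),np.round(arm.get_ft_force(),2))
Q=quat("x",1)
arm.move_straight(W(-25,-14,17),Q,feed=.06)
arm.move_straight(W(-25,-14,110),Q,feed=.2)
Q=quat("y",-1)
print(arm.solve_ik(W(-79,30,22),Q),arm.solve_ik(W(-79,30,110),Q))
arm.move_pose(W(-79,30,110),Q)
arm.move_straight(W(-79,30,22),Q,feed=.12);f()
for x in(-60,-45,-30,-18):
    arm.move_straight(W(x,30,22),Q,feed=.04);f()
snap(arm,"w3",[(8,60,40),(8,0,40),(58,60,40),(58,0,40),(52,53,44),(52,7,44)])
print(arm.get_time())
```

```text
[-0.26751252  0.92037922  0.1024166   2.13097188 -0.72232121  0.12338113
 -1.12179479] [-0.40100214  0.76678938  0.32379684  2.1141122  -0.67395343  0.3615524
 -1.15721231]
[[-78.7  29.9  22.4]] [ 0.36 -0.01 -0.27]
[[-59.7  30.   22. ]] [-0.14  0.02 -0.16]
[[-44.6  30.   22. ]] [-0.73  0.76 -0.13]
[[-29.7  30.   22. ]] [ 0.05 -0.32  0.19]
[[-17.5  30.   22. ]] [ 0.06 -1.47 -0.25]
w3 [[301.0, 291.0], [492.0, 291.0], [289.0, 126.0], [504.0, 126.0], [313.0, 149.0], [481.0, 149.0]]
17.175
```

View pics/w3.png

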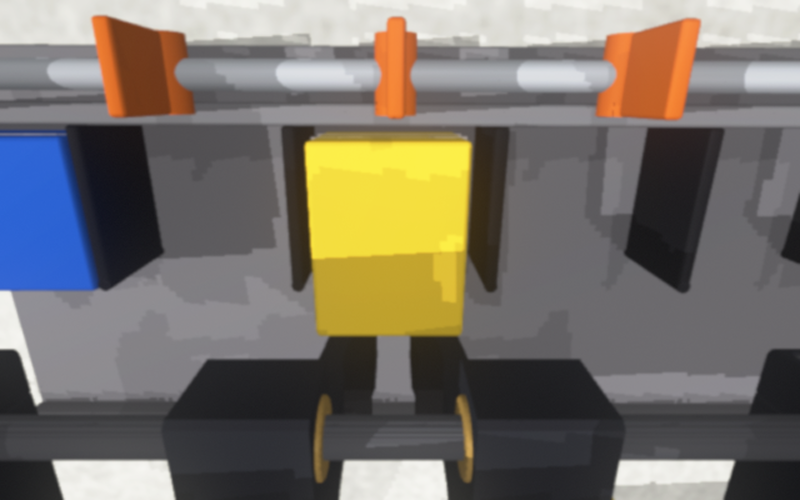

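The block is in the third gap (blue gap on the left, then one empty gap, then this one), straight, with its far edge at row 142, so about 4 mm short of home. I'll press in small steps until the board pushes back.

Run:
```python
from h import *
from station import arm
Q=quat("y",-1)
x=-17.5
while x<-8:
    x+=1; arm.move_straight(W(x,30,22),Q,feed=.03); arm.pause(.15)
    F=arm.get_ft_force();p=w2r(arm.get_tcp_pos(),q)[0];print(x,np.round(p,1),np.round(F,1))
    if F[0]<-6: break
snap(arm,"w4",[(58,60,40),(58,0,40),(58,53,44),(58,7,44)])
arm.move_straight(W(-40,30,22),Q,feed=.08)
arm.move_straight(W(-60,30,150),Q,feed=.2)
arm.move_straight(W(-50,30,230),Q,feed=.2)
snap(arm,"w5",[(58,60,40),(58,0,40),(58,53,44),(58,7,44),(-2,53,44),(-2,7,44)],1)
a=cv2.imread("pics/w4.png")[60:360,200:600];b=cv2.imread("pics/w5.png")
b=cv2.resize(b,(800,500))[:300,200:600]
cv2.imwrite("pics/end.png",cv2.resize(np.hstack([a,b]),(800,300)))
print(arm.get_time())
```

```text
-16.5 [-16.5  30.   22. ] [-0.6 -0.5 -0.6]
-15.5 [-15.7  30.   22. ] [-1.   0.4  0.2]
-14.5 [-14.3  30.   22. ] [-1.  -0.2 -0.1]
-13.5 [-13.3  30.   22. ] [-0.4  0.4  0.7]
-12.5 [-12.6  30.   22. ] [-1.6 -0.4  0.4]
-11.5 [-12.6  30.1  21.9] [-5.5 -0.8  4. ]
-10.5 [-12.6  30.   21.9] [-7.3  0.4  5.7]
w4 [[290.0, 144.0], [503.0, 144.0], [313.0, 146.0], [481.0, 146.0]]
w5 [[281.0, 47.0], [350.0, 47.0], [289.0, 47.0], [343.0, 47.0], [290.0, 118.0], [341.0, 118.0]]
21.9417
```

View pics/end.png

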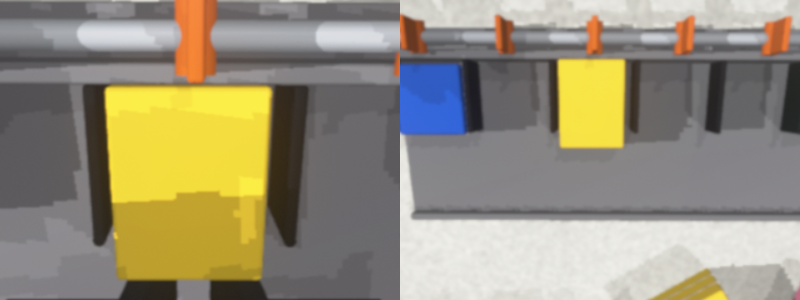

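The block is home: it stopped dead at x −12.6 with a 7 N reaction, its far edge lies straight along the board, and the tabs are upright. One quick check that nothing else moved, then I'll hand in.

Run:
```python
from h import *
from station import arm
arm.pause(.5)
a=cv2.imread("pics/top0.png").astype(int);b=arm.read_camera("top")["image"][:,:,::-1];cv2.imwrite("pics/top9.png",b)
for n,(u,v,w,h) in dict(mug=(130,195,45,45),stapler=(482,220,28,60),blue=(240,168,34,30),green=(362,180,34,30),tabs=(250,158,140,30)).items():
    d=np.abs(a-b.astype(int))[v:v+h,u:u+w].max(2);print(n,(d>40).sum())
cv2.imwrite("pics/top9c.png",cv2.resize(b[120:300,110:530],None,fx=1.9,fy=1.9,interpolation=cv2.INTER_CUBIC))
print(arm.get_ft_force(),np.abs(arm.get_joint_velocities()).max())
```

```text
mug 1276
stapler 404
blue 729
green 499
tabs 2793
[ 0.36029223 -0.46051464  0.15214906] 0.0027055440730373737
```

View pics/top9c.png

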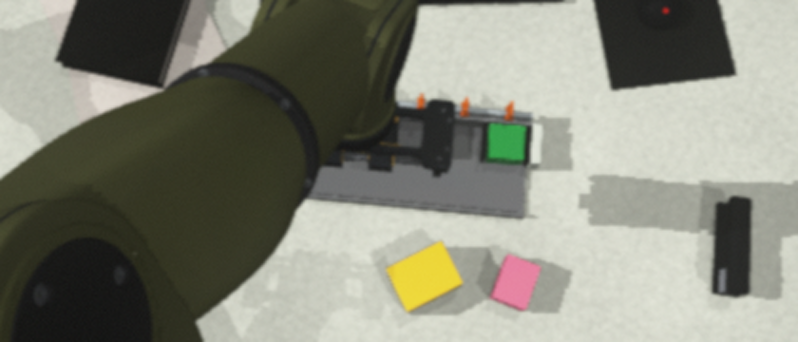

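The stapler, the green box and the pink and large yellow blocks look unmoved. The arm hides the mug and the left end, so I'll return to the start pose and take the last picture.

Run:
```python
from h import *
from station import arm
arm.set_joints([-1.106,0.689,-0.195,1.565,0.157,0.902,-0.215]); arm.pause(.5)
b=arm.read_camera("top")["image"][:,:,::-1]
cv2.imwrite("pics/fin.png",np.vstack([cv2.resize(i[140:290,110:530],(800,286),interpolation=cv2.INTER_CUBIC) for i in(cv2.imread("pics/top0.png"),b)]))
print(arm.get_time(),arm.get_ft_force())
```

```text
25.1 [-0.11623857 -0.4071257  -0.27734605]
```

View pics/fin.png

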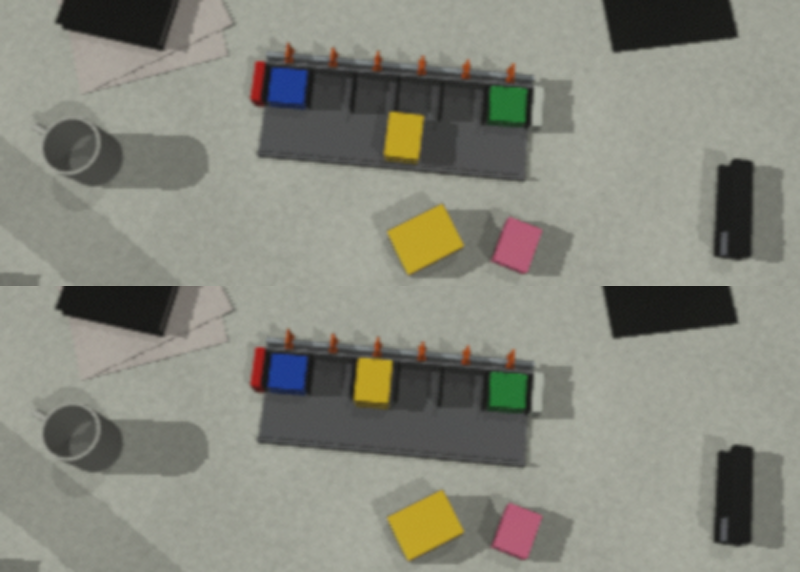

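Before (top) and after (bottom): the block is in the third gap from the red end, at (373,381). The mug, stapler, both filed boxes and the look-alikes are unchanged, and all the tabs are upright.

```bash
python3 -c "
from station import arm
arm.close_job()"
```

```text
the job is handed in; nothing more can be done
```

The job is done and handed in, at about 25 s on the robot clock. The red end is at +y, so I swept a closed fingertip along the rail from there. It passed tabs a, b and c in turn, about 11 mm below their tips. I lifted before tab d, with over 20 mm to spare by the nominal finger width. I then slid the small yellow block along the ledge to y≈30 and pushed it into the third gap.

**Final checks:**
- **Block:** it stopped firmly against the back board (about 7 N on the tool), straight in the wrist pictures and in the third gap.
- **Everything else:** the last overhead picture shows the tabs upright, and the mug, stapler, both filed boxes and look-alike blocks where they were. The arm is back at its start pose, touching nothing.

**Weak or failed checks:**
- **Tab lean:** the gripper hid the tabs during the sweep, so how far they leaned (about 0.95 rad) comes from geometry and small contact forces. I did not measure it.
- **First disturbance check:** an overhead picture difference was useless because the arm blocked the view and cast shadows. I repeated it by eye with the arm moved away.

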